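Unpile the lids and close the bead pots at the end of the day

TASK

Close the bead pots for the night: take the two piles of lids apart and put every lid on the pot of its own colour, right way up and fully home so that it lies flat on the rim. Leave all the pots standing upright where they are.

Things in the scene. Friction and masses are not known exactly. Their poses are not given: they have to be found in the camera images.
- lid_red_disc (a point): The red lid (large): a disc 66 mm across, 12 mm thick, over a plug 42 mm across, 8 mm deep, tapered below. Point: the disc's centre, 14 mm above the plug's bottom; z up out of the lid's top. Starts at the bottom of a pile, on a 4 mm cork mat. A piled lid stands on its plug on the flat top below, so each disc has an 8 mm gap under it. Hold it by the disc's edge.
- lid_blue_disc (a point): The blue lid (large): a disc 66 mm across, 12 mm thick, over a plug 42 mm across, 8 mm deep, tapered below. Point: the disc's centre, 14 mm above the plug's bottom; z up out of the lid's top. Starts at the bottom of a pile, on a 4 mm cork mat. A piled lid stands on its plug on the flat top below, so each disc has an 8 mm gap under it. Hold it by the disc's edge.
- lid_yellow_disc (a point): The yellow lid (medium): a disc 52 mm across, 12 mm thick, over a plug 29 mm across, 8 mm deep, tapered below. Point: the disc's centre, 14 mm above the plug's bottom; z up out of the lid's top. Starts on a large lid. A piled lid stands on its plug on the flat top below, so each disc has an 8 mm gap under it. Hold it by the disc's edge.
- lid_green_disc (a point): The green lid (medium): a disc 52 mm across, 12 mm thick, over a plug 29 mm across, 8 mm deep, tapered below. Point: the disc's centre, 14 mm above the plug's bottom; z up out of the lid's top. Starts on a large lid. A piled lid stands on its plug on the flat top below, so each disc has an 8 mm gap under it. Hold it by the disc's edge.
- lid_white_disc (a point): The white lid (small): a disc 38 mm across, 12 mm thick, over a plug 17 mm across, 8 mm deep, tapered below. Point: the disc's centre, 14 mm above the plug's bottom; z up out of the lid's top. Starts on top of the higher pile. A piled lid stands on its plug on the flat top below, so each disc has an 8 mm gap under it. Hold it by the disc's edge.
- pot_red: The red bead pot (large), open, part filled with red beads: round, 56 mm across outside, wall 2.5 mm, 48 mm tall, loose on the table. Origin: centre of its underside, z up. The lid's plug has about 4.5 mm of play each way in its mouth; fully home, the disc rests on the rim and the lid's point is 54 mm above this origin.
- pot_blue: The blue bead pot (large), open, part filled with blue beads: round, 56 mm across outside, wall 2.5 mm, 48 mm tall, loose on the table. Origin: centre of its underside, z up. The lid's plug has about 4.5 mm of play each way in its mouth; fully home, the disc rests on the rim and the lid's point is 54 mm above this origin.
- pot_yellow: The yellow bead pot (medium), open, part filled with yellow beads: round, 43 mm across outside, wall 2.5 mm, 43 mm tall, loose on the table. Origin: centre of its underside, z up. The lid's plug has about 4.5 mm of play each way in its mouth; fully home, the disc rests on the rim and the lid's point is 49 mm above this origin.
- pot_green: The green bead pot (medium), open, part filled with green beads: round, 43 mm across outside, wall 2.5 mm, 43 mm tall, loose on the table. Origin: centre of its underside, z up. The lid's plug has about 4.5 mm of play each way in its mouth; fully home, the disc rests on the rim and the lid's point is 49 mm above this origin.
- pot_white: The white bead pot (small), open, part filled with white beads: round, 31 mm across outside, wall 2.5 mm, 38 mm tall, loose on the table. Origin: centre of its underside, z up. The lid's plug has about 4.5 mm of play each way in its mouth; fully home, the disc rests on the rim and the lid's point is 44 mm above this origin.
Not all that is in view belongs to the job. What is meant by the part that bears lid_red_disc is not white, and is the smaller of those in its own colour. There is more than one size of the pot_blue; the one meant has the size given above.

How it is judged (in metres and radians):
At the end, for the whole second after the job is handed in: Each lid lies on the pot of its own colour: centres within 8 mm, disc on the rim (height within 3 mm of fully home), level within 0.08 rad; each pot is upright (0.08 rad) and within 30 mm of where it started; all released and at rest (z of lid_red_disc in the frame of pot_red between 0.051 and 0.057 m and horizontal distance between lid_red_disc and pot_red below 0.008 m and angle between each of lid_red_disc, pot_red, lid_blue_disc, pot_blue, lid_yellow_disc, pot_yellow, lid_green_disc, pot_green, lid_white_disc, pot_white's own z axis and vertical below 0.08 rad and distance of each of pot_red, pot_blue, pot_yellow, pot_green, pot_white from where it was at the start of the episode below 0.03 m and linear speed of each of lid_red, pot_red, lid_blue, pot_blue, lid_yellow, pot_yellow, lid_green, pot_green, lid_white, pot_white below 0.02 m/s and z of lid_blue_disc in the frame of pot_blue between 0.051 and 0.057 m and horizontal distance between lid_blue_disc and pot_blue below 0.008 m and z of lid_yellow_disc in the frame of pot_yellow between 0.046 and 0.052 m and horizontal distance between lid_yellow_disc and pot_yellow below 0.008 m and z of lid_green_disc in the frame of pot_green between 0.046 and 0.052 m and horizontal distance between lid_green_disc and pot_green below 0.008 m and z of lid_white_disc in the frame of pot_white between 0.041 and 0.047 m and horizontal distance between lid_white_disc and pot_white below 0.008 m); the robot touches nothing.
It fails at once if the red pot is tipped over (angle between pot_red's own z axis and vertical above 0.6 rad).
It fails at once if the blue pot is tipped over (angle between pot_blue's own z axis and vertical above 0.6 rad).
It fails at once if the yellow pot is tipped over (angle between pot_yellow's own z axis and vertical above 0.6 rad).
It fails at once if the green pot is tipped over (angle between pot_green's own z axis and vertical above 0.6 rad).
It fails at once if the white pot is tipped over (angle between pot_white's own z axis and vertical above 0.6 rad).
It also fails if it takes over 128 s, if anything falls off the work surface, if the arm or the gripper's body presses on something with over 40 N, if the wrist force passes 120 N, or if a joint passes its speed limit or range.

ROBOT

A 6-joint arm with a two-finger parallel gripper is mounted at the origin on the work surface. World frame = base frame: x ahead of the robot, y to its left, z up, the work surface at z = 0. Lengths are in mm, angles in rad, forces in N, time in s.
With the tool pointing down it reaches from about 325 to 900 mm from the base axis. Payload 6.1 kg.
Tool frame: the origin (TCP) lies midway between the tips of the shut fingers; the grasp point (between the pads) lies 19 mm behind it; x points along the fingers, z is the direction in which the jaws open and shut, and the axes are right-handed (so a half turn about x gives the same grasp; the last joint's range is limited). The gripper opens to 87 mm and grips with 3 to 60 N. Pads are 19 mm wide; open, the fingers measure 117 mm over their backs; the gripper's body (75 mm by 190 mm) begins 51 mm behind the grasp point.
Start: joints at [-1.233, 0.22, 1.526, -0, 1.395, -0.126], TCP at [279.586, -558.97, 222.538] pointing down, gripper open.
Joint ranges: [-2.98, 2.98], [-0.91, 2.08], [0.09, 2.57], [-1.24, 4.39], [0.2, 2.65], [-2.68, 2.68]. Speed limits (rad/s): [2.57, 2.57, 3.01, 3.14, 3.14, 3.14].

INTERFACE

Orientations are given as [roll, pitch, yaw] about the fixed x, y, z axes, in that order (R = Rz(yaw) Ry(pitch) Rx(roll)).
In Python, from rig import r gives the robot as it stands. The module is installed in compiled form; this text tells all that it offers.
- The arm moves only by the shell command python3 -m crank 'ROWS' [OPENING] [FORCE]. ROWS is JSON, a list of rows, each a list of 6 numbers: the shift along the tool's x, y, z normalised to -1 to 1, where 1 is 50 cm, then the turn, a rotation vector about the tool's x, y, z normalised to -1 to 1, where 1 is 1.5 rad. In form: [[x, y, z, wx, wy, wz], ...]. A call has 1 to 12 rows; each row is the pose to reach, as a shift and turn from the pose measured when the call began, along the tool's axes at that moment; what a row does not reach only later rows make up. A row lasts 1/10 s, in which the tool goes at most 50 mm and 8.59 degrees, less where a joint would pass 70% of its speed; a pose out of reach is approached as far as the arm can. A call with a number of a shift or a turn outside -1 to 1 is refused whole. A call with a gripper value outside its range is refused whole. OPENING is the opening, from -1 (shut) to 1 (fully open), so that 0 is half open, set as the call begins (- or left out, the last holds). The fingers move at their own pace and stop on an object; FORCE is the grip in N (left out, the last holds). Time passes only in rows, so rows that repeat a pose let the fingers close. It gives the time, the measured TCP pose, the force and the opening at its end, in the units of the state.
- r.get_obs(): the state, without advancing time (a new reading comes with each control period).
- r.get_image(name): name is "scene" or "top" or "wrist"; returns a dict with "img" (384x512x3 uint8, red, green, blue), "z_map" (384x512 float32, mm along the optical axis (not along the pixel's ray), 0 where there is no reading), "K" (3x3 intrinsics, pixels), "world_to_cam" (4x4, takes a point from world to camera coordinates); the wrist camera has in their place "tool_from_camera" (4x4, takes a point from camera to tool coordinates, whose origin is the TCP and whose axes are the tool frame's). Camera axes: x right, y down, z forward; pixel columns grow to the right and rows downward; lengths in mm; the calibration is good to about 2 mm. A picture is of the moment at which its call begins: read the wrist's pose just before it.
- r.sign_off(): hands the job in, once; it reports no verdict.
The state is a dict: "time_s": time; "qpos": joint angles; "qd": joint speeds; "joint_efforts": joint torques, N m; "tcp_pos": TCP position; "tcp_rot": TCP orientation; "force": force on the tool from outside, world axes, zero at the start; "moment": the same for the moment, N m; "grip_width": finger opening in mm.
Only numpy, scipy, OpenCV 4.12 (cv2) and the standard library are available. Lean on these libraries where they do the work, as an engineer would, in place of code of your own. Each camera call takes 0.05 s, during which the arm holds its last target.

## Working session

There is one attempt and no reset: what is moved stays moved. The work goes in short steps, Python scripts to look and compute and a shell command to move; the robot and the scene stay as the last step left them, time stands still between calls to the robot, and variables do not carry over. Pictures are saved under pics/ and viewed, and the job is handed in when it is done.

```bash
mkdir -p pics; python3 - <<'E'
from rig import r
import cv2,numpy as np
o=r.get_obs();print(o)
for n in ["scene","top"]:
    d=r.get_image(n);cv2.imwrite(f"pics/{n}0.png",d["img"][:,:,::-1]);np.savez(f"{n}0.npz",**d)
    print(n,d["K"],d["world_to_cam"])
E
```

```text
{'time_s': 0.0, 'qpos': array([-1.23309076e+00,  2.21224345e-01,  1.52762017e+00, -1.58993816e-05,
        1.39467876e+00, -1.26104039e-01]), 'qd': array([-0.00033897, -0.00041362, -0.00013688, -0.00064423,  0.00126852,
        0.00054809]), 'joint_efforts': array([ 4.61639831e-05, -4.94597769e+01, -3.87385583e+01,  6.98110345e-02,
        5.70433144e-02, -1.21405183e-04]), 'tcp_pos': array([ 279.38176215, -558.38813276,  221.43355597]), 'tcp_rot': array([3.02359364, 1.56886565, 1.91660972]), 'force': array([-0.5413201 ,  0.37577008, -0.46994466]), 'moment': array([-0.04082957, -0.01161782,  0.00645783]), 'grip_width': 87.06192951438742}
scene [[397.17193371   0.         256.40774594]
 [  0.         397.17193371 190.80656077]
 [  0.           0.           1.        ]] [[-1.29880091e-01  9.91529644e-01  3.57666141e-04  6.12648680e+01]
 [ 6.86292857e-01  9.01575787e-02 -7.21715821e-01 -3.31325755e+02]
 [-7.15634877e-01 -9.34910527e-02 -6.92189386e-01  1.23375443e+03]
 [ 0.00000000e+00  0.00000000e+00  0.00000000e+00  1.00000000e+00]]
top [[445.54912078   0.         247.93128415]
 [  0.         445.54912078 189.69020677]
 [  0.           0.           1.        ]] [[-7.51559960e-02 -9.97165292e-01  3.59957007e-03  2.44866064e+01]
 [-9.69936694e-01  7.22649392e-02 -2.32380268e-01  5.38068711e+02]
 [ 2.31461415e-01 -2.09561256e-02 -9.72618350e-01  9.68424664e+02]
 [ 0.00000000e+00  0.00000000e+00  0.00000000e+00  1.00000000e+00]]
```

View pics/scene0.png

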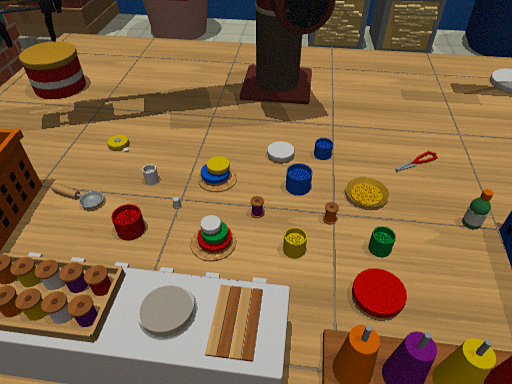

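View pics/top0.png

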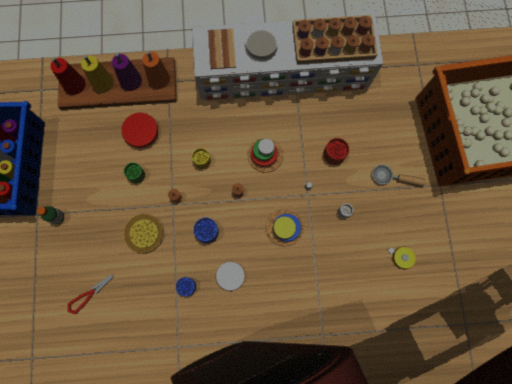

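Top view: the white/green/red pile is at (264,150) and the yellow/blue pile at (286,228). The pots are red (336,150), white (346,211), large blue (206,230), yellow (201,158) and green (134,172). The small blue pot (186,287), the white disc (230,276), the red disc (140,130) and the other loose items are decoys.

```bash
cat > h.py <<'E'
import cv2,numpy as np
def ray(d,uv,z):
    K=d["K"];M=d["world_to_cam"];R=M[:3,:3];t=M[:3,3]
    c=-R.T@t; v=R.T@np.linalg.inv(K)@np.array([uv[0],uv[1],1.]); s=(z-c[2])/v[2]
    return (c+s*v)
def cloud(d):
    K=d["K"];M=d["world_to_cam"];z=d["z_map"];v,u=np.mgrid[0:z.shape[0],0:z.shape[1]]
    P=np.stack([(u-K[0,2])/K[0,0]*z,(v-K[1,2])/K[1,1]*z,z],-1)
    return (P-M[:3,3])@M[:3,:3]
def mask(img,c):
    h=cv2.cvtColor(img,cv2.COLOR_RGB2HSV).astype(int);H,S,V=h[...,0],h[...,1],h[...,2]
    return {"red":((H<6)|(H>174))&(S>150)&(V>50),"green":(H>55)&(H<85)&(S>120)&(V>40),"blue":(H>100)&(H<128)&(S>130)&(V>40),
    "yellow":(H>20)&(H<35)&(S>170)&(V>60),"white":(S<50)&(V>110)}[c]
E
python3 - <<'E'
from h import *
for n in ["top","scene"]:
    d=np.load(n+"0.npz");P=cloud(d)
    print(n)
    for c in ["red","green","blue","yellow","white"]:
        m=mask(d["img"],c).astype(np.uint8)
        k,l,s,ce=cv2.connectedComponentsWithStats(m)
        for i in range(1,k):
            if s[i,4]<30: continue
            p=P[l==i]; 
            if p[:,2].min()<-30 or not(250<p[:,0].mean()<800): continue
            hz=np.percentile(p[:,2],[5,50,95]).round(0)
            # top-surface points
            t=p[p[:,2]>hz[2]-5]
            mid=(t.min(0)+t.max(0))/2
            print(c,s[i,4],ce[i].round(0),hz,mid[:2].round(0),(t.max(0)-t.min(0))[:2].round(0))
E
```

```text
top
red 950 [139. 129.] [23. 27. 30.] [532. 145.] [465. 277.]
red 371 [337. 149.] [32. 36. 49.] [ 478. -129.] [356. 270.]
red 147 [265. 159.] [20. 24. 27.] [629. -62.] [44. 62.]
red 94 [  4. 188.] [86. 90. 93.] [578. 532.] [30. 21.]
red 149 [ 80. 301.] [ 4.  7. 11.] [317. 387.] [47. 58.]
green 96 [259. 152.] [40. 45. 47.] [480. -36.] [361.  84.]
green 171 [133. 172.] [27. 31. 44.] [460. 135.] [321. 258.]
green 52 [ 49. 214.] [57. 62. 68.] [519. 446.] [20. 15.]
blue 1085 [ 15. 153.] [  6. 108. 112.] [538. 274.] [478. 536.]
blue 123 [294. 227.] [21. 24. 27.] [ 451. -112.] [62. 38.]
blue 413 [206. 230.] [31. 36. 48.] [390.  59.] [180. 107.]
blue 262 [185. 286.] [23. 27. 36.] [324.  79.] [ 50. 147.]
yellow 213 [200. 157.] [27. 32. 44.] [476.  59.] [353. 106.]
yellow 110 [  6. 167.] [86. 90. 96.] [470. 275.] [341. 538.]
yellow 51 [144. 228.] [ 4.  8. 11.] [477. 237.] [19. 36.]
yellow 287 [404. 258.] [13. 16. 19.] [ 342. -194.] [ 85. 399.]
white 1692 [481. 106.] [73. 76. 91.] [ 526. -322.] [452. 655.]
white 938 [486. 150.] [73. 76. 89.] [ 583. -576.] [61. 98.]
white 178 [266. 146.] [61. 64
[... 867 characters left out ...]
7.] [ 2. 15. 46.] [825. 295.] [586. 420.]
yellow 256 [118. 142.] [ 3. 15. 17.] [ 726. -154.] [785. 478.]
yellow 339 [218. 164.] [36. 44. 45.] [449. -91.] [57. 50.]
yellow 775 [367. 192.] [ 5.  7. 14.] [768. 186.] [700. 203.]
yellow 623 [295. 242.] [ 4. 31. 44.] [866.  94.] [504.  41.]
white 357 [280. 149.] [18. 20. 22.] [350.  43.] [66. 62.]
white 55 [406. 165.] [4. 6. 8.] [353. 342.] [39. 47.]
white 64 [149. 169.] [24. 37. 39.] [ 481. -241.] [31. 29.]
white 236 [ 91. 199.] [ 2.  6. 15.] [ 566. -352.] [48. 61.]
white 249 [210. 223.] [62. 64. 66.] [871.   1.] [494. 167.]
white 41 [ 34. 254.] [119. 120. 122.] [ 800. -294.] [24. 37.]
white 45 [ 78. 259.] [119. 121. 142.] [965. -69.] [307. 307.]
```

```bash
cat >> h.py <<'E'
from scipy.optimize import least_squares
def circ(d,xy,zb,rad,search=None):
    P=cloud(d).reshape(-1,3); ok=(d["z_map"].ravel()>0)
    s=search or rad+12
    m=ok&(abs(P[:,2]-zb)<3)&(np.hypot(P[:,0]-xy[0],P[:,1]-xy[1])<s); p=P[m][:,:2]
    if len(p)<15: return None
    h=cv2.convexHull(p.astype(np.float32))[:,0]
    f=least_squares(lambda q:np.hypot(h[:,0]-q[0],h[:,1]-q[1])-q[2],[*p.mean(0),rad],loss="soft_l1")
    g=least_squares(lambda q:np.hypot(h[:,0]-q[0],h[:,1]-q[1])-rad,p.mean(0),loss="soft_l1")
    return g.x.round(1),f.x.round(1),len(p)
E
python3 - <<'E'
from h import *
T=np.load("top0.npz");S=np.load("scene0.npz")
O={"pot_red":((337,150),48,28),"pot_blue":((206,230),48,28),"pot_yellow":((201,158),43,21.5),"pot_green":((134,172),43,21.5),"pot_white":((346,210),38,15.5),
"lid_white":((266,147),64,19),"lid_green":((263,150),44,26),"lid_red":((264,153),24,33),"lid_yellow":((286,227),44,26),"lid_blue":((287,228),24,33),
"decoyred":((140,130),28,36),"smallblue":((186,287),36,20)}
for k,(uv,z,rad) in O.items():
    g=ray(T,uv,z)[:2]
    print(k,g.round(0),circ(T,g,z,rad),circ(S,g,z,rad))
P=cloud(T)
print("box z",P[75:95:6,200:380:30,2].round(0))
for x0 in (235,):
    pass
img=cv2.resize(T["img"][110:260,170:370,::-1],None,fx=4,fy=4,interpolation=cv2.INTER_CUBIC);cv2.imwrite("pics/z1.png",img)
E
```

```text
pot_red [ 624. -237.] (array([ 628.6, -236.9]), array([ 628.4, -237. ,   27.5]), 80) (array([ 628.9, -236. ]), array([ 628.9, -236. ,   27.9]), 136)
pot_blue [454.  87.] (array([457.6,  90.4]), array([457.6,  90.5,  27.1]), 77) (array([457.9,  91.8]), array([457.9,  91.8,  27.9]), 103)
pot_yellow [630.  90.] (array([635.4,  93.1]), array([635.5,  93.1,  20.9]), 54) (array([636.5,  94.4]), array([636.6,  94.3,  21.2]), 111)
pot_green [607. 251.] (array([611.4, 257.2]), array([611.4, 257. ,  20.9]), 64) (array([612.5, 258.1]), array([612.6, 258. ,  21.2]), 118)
pot_white [ 478. -243.] (array([ 480.1, -242.6]), array([ 480.3, -242.7,   14.8]), 42) (array([ 480.1, -241.5]), array([ 480.3, -241.4,   15.1]), 52)
lid_white [639. -66.] (array([641.8, -65.2]), array([641.6, -65.2,  18.2]), 173) (array([642.7, -64.2]), array([642.7, -64. ,  18.6]), 252)
lid_green [638. -60.] (array([641.7, -60.5]), array([641.2, -60. ,  25.1]), 130) (array([641.7, -58.8]), array([642.3, -58.5,  25.4]), 246)
lid_red [637. -63.] (array([639.5, -62. ]), array([638.8, -61.8,  32.3]), 159) (array([640.1, -60.3]), array([640.7, -60.2,  32.4]), 256)
lid_yellow [448. -97.] (array([448.9, -92.6]), array([448.9, -92.5,  25.4]), 344) (array([450.1, -90.4]), array([450.2, -90.4,  25.8]), 281)
lid_blue [ 448. -102.] (array([ 451.9, -100.3]), array([ 451.7, -100.3,   32.4]), 180) (array([452.1, -98.3]), array([452.8, -98. ,  32.3]), 212)
decoyred [718. 238.] (array([719.7, 236.8]), array([721.4, 241.6,  43.6]), 770) (array([719.7, 244.5]), array([722.3, 242.6,  43.5]), 1801)
smallblue [330. 140.] (array([332.3, 144. ]), array([332.2, 143.7,  20.8]), 53) (array([332.1, 145.2]), array([333.1, 145.2,  21.4]), 69)
box z [[133. 123. 115. 103.  96.  86.]
 [106.  91.  82.  74.  70.  54.]
 [ 75.  61.  50.  41.  32.  22.]
 [ 37.  33.  21.  10.  -0.   2.]]
```

View pics/z1.png

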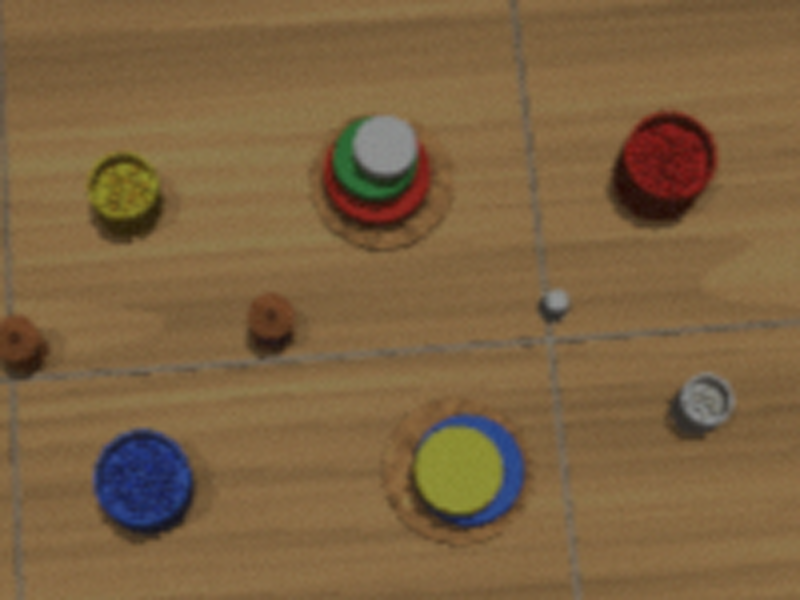

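```bash
cat > go.py <<'E'
import sys,numpy as np
from rig import r
from scipy.spatial.transform import Rotation as Ro
o=r.get_obs();p=o["tcp_pos"];R=Ro.from_euler("xyz",o["tcp_rot"])
t=o["time_s"];print("t %.1f"%t,"p",p.round(1),"axes x",R.as_matrix()[:,0].round(3),"z",R.as_matrix()[:,2].round(3),"w %.1f"%o["grip_width"],"F",o["force"].round(1))
zy=float(sys.argv[1]) # sign of jaw z along world y
X=np.array([0,0,-1.]);Z=np.array([0,zy,0]);Rt=Ro.from_matrix(np.stack([X,np.cross(Z,X),Z],1))
w=(R.inv()*Rt).as_rotvec()/1.5
for a in sys.argv[2:]:
    q=np.array(eval(a),float);s=R.inv().apply(q-p)/500
    print(a,(*s.round(4),*w.round(3)),"dist",np.linalg.norm(q-p).round(0))
E
python3 go.py 1 "(642.3,-64.7,150)" "(642.3,-64.7,49)";python3 go.py -1 "(642.3,-64.7,150)"
```

```text
t 0.1 p [ 279.4 -558.4  221.5] axes x [-0.001  0.002 -1.   ] z [ 0.447 -0.894 -0.002] w 86.9 F [-0.5 -0.8  0.5]
(642.3,-64.7,150) (np.float64(0.1443), np.float64(1.0908), np.float64(-0.5581), np.float64(-1.785), np.float64(-0.0), np.float64(-0.002)) dist 617.0
(642.3,-64.7,49) (np.float64(0.3463), np.float64(1.0908), np.float64(-0.5578), np.float64(-1.785), np.float64(-0.0), np.float64(-0.002)) dist 637.0
t 0.1 p [ 279.4 -558.4  221.5] axes x [-0.001  0.002 -1.   ] z [ 0.447 -0.894 -0.002] w 86.9 F [-0.5 -0.8  0.5]
(642.3,-64.7,150) (np.float64(0.1443), np.float64(1.0908), np.float64(-0.5581), np.float64(0.309), np.float64(-0.001), np.float64(0.0)) dist 617.0
```

```bash
python3 -m crank '[[0,0.08,-0.04,0.04,0,0],[0,0.16,-0.08,0.08,0,0],[0,0.25,-0.13,0.12,0,0],[0,0.34,-0.17,0.16,0,0],[0,0.43,-0.22,0.2,0,0],[0,0.52,-0.27,0.24,0,0],[0,0.61,-0.32,0.28,0,0],[0,0.7,-0.36,0.309,0,0],[0,0.79,-0.41,0.309,0,0],[0,0.88,-0.45,0.309,0,0],[0,0.95,-0.49,0.309,0,0],[0,0.99,-0.52,0.309,0,0]]' 1 15 && python3 go.py -1 "(642.3,-64.7,150)" "(642.3,-64.7,49)"
```

```text
time_s: 1.3
tcp_pos: [607.1, -101.1, 221.5]
tcp_rot: [-2.829, 1.568, 1.886]
force: [-0.7, -0.2, 0.5]
grip_width: 87.3
t 1.3 p [ 607.1 -101.1  221.5] axes x [-0.001  0.003 -1.   ] z [ 0.003 -1.    -0.003] w 87.3 F [-0.7 -0.2  0.5]
(642.3,-64.7,150) (np.float64(0.1431), np.float64(0.0707), np.float64(-0.0723), np.float64(0.002), np.float64(-0.002), np.float64(0.001)) dist 88.0
(642.3,-64.7,49) (np.float64(0.3451), np.float64(0.0709), np.float64(-0.0717), np.float64(0.002), np.float64(-0.002), np.float64(0.001)) dist 180.0
```

```bash
python3 -m crank '[[0.07,0.04,-0.04,0.002,-0.002,0],[0.14,0.071,-0.072,0.002,-0.002,0],[0.2,0.071,-0.072,0.002,-0.002,0],[0.2,0.071,-0.072,0.002,-0.002,0],[0.2,0.071,-0.072,0.002,-0.002,0]]' && python3 go.py -1 "(642.3,-64.7,49)"
python3 - <<'E'
from rig import r
import cv2,numpy as np
d=r.get_image("wrist");cv2.imwrite("pics/w1.png",d["img"][:,:,::-1]);np.savez("w1.npz",**d);print(d["K"],d["tool_from_camera"].round(3))
E
```

```text
time_s: 1.8
tcp_pos: [641.8, -64.7, 121.1]
tcp_rot: [-1.587, 1.568, 3.125]
force: [-0.1, 0.3, 0.9]
grip_width: 86.9
t 1.8 p [641.8 -64.7 121.1] axes x [-0.003  0.    -1.   ] z [-0. -1. -0.] w 86.9 F [-0.1  0.3  0.9]
(642.3,-64.7,49) (np.float64(0.1441), np.float64(0.0015), np.float64(-0.0001), np.float64(-0.0), np.float64(-0.0), np.float64(0.002)) dist 72.0
[[303.42175938   0.         260.92614863]
 [  0.         303.42175938 191.85105281]
 [  0.           0.           1.        ]] [[ 1.00000e-03 -2.47000e-01  9.69000e-01 -1.62191e+02]
 [ 1.00000e-03 -9.69000e-01 -2.47000e-01  6.62230e+01]
 [ 1.00000e+00  1.00000e-03 -1.00000e-03  9.29000e-01]
 [ 0.00000e+00  0.00000e+00  0.00000e+00  1.00000e+00]]
```

View pics/w1.png

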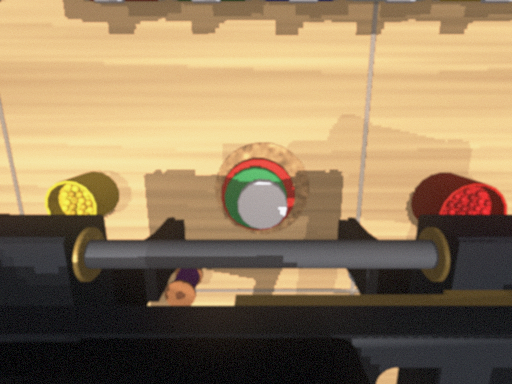

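Wrist view: the white lid is at (263,204), between the fingers (~165 and 355), with green and red below it. I'll measure it from here too.

```bash
cat >> h.py <<'E'
from scipy.spatial.transform import Rotation as Ro
def wrist(d,o):
    T=np.eye(4);T[:3,:3]=Ro.from_euler("xyz",o["tcp_rot"]).as_matrix();T[:3,3]=o["tcp_pos"]
    e=dict(d);e["world_to_cam"]=np.linalg.inv(T@d["tool_from_camera"]);return e
E
python3 - <<'E'
from h import *
from rig import r
d=wrist(dict(np.load("w1.npz")),r.get_obs())
for k,(g,z,rad) in {"w":((642,-65),64,19),"g":((642,-60),44,26),"r":((640,-61),24,33),"potred":((629,-236.5),48,28),"poty":((636,94),43,21.5)}.items(): print(k,circ(d,g,z,rad))
E
```

```text
w (array([643.2, -66.5]), array([643.3, -66.6,  18.6]), 1814)
g (array([642.7, -61.3]), array([643. , -61.2,  25.6]), 1092)
r (array([640.4, -62.8]), array([640.4, -62.9,  32.6]), 971)
potred (array([ 629.4, -238.1]), array([ 629.5, -238.1,   27.9]), 529)
poty (array([636.7,  91.7]), array([636.9,  91.6,  21.3]), 494)
```

```bash
python3 -m crank '[[0.07,0.001,0.001,0,0,0.002],[0.12,0.0015,0.0015,0,0,0.002],[0.146,0.0015,0.0015,0,0,0.002],[0.146,0.0015,0.0015,0,0,0.002],[0.146,0.0015,0.0015,0,0,0.002]]' 1 15 && python3 -m crank '[[0,0,0,0,0,0],[0,0,0,0,0,0],[0,0,0,0,0,0],[0,0,0,0,0,0],[0,0,0,0,0,0],[0,0,0,0,0,0],[0,0,0,0,0,0],[0,0,0,0,0,0]]' -1 12
```

```text
time_s: 2.35
tcp_pos: [644.9, -66.6, 51.8]
tcp_rot: [1.37, 1.565, -0.202]
force: [0.5, -0.4, -0.4]
grip_width: 87.1
time_s: 3.15
tcp_pos: [644.9, -66.6, 51.7]
tcp_rot: [1.37, 1.565, -0.201]
force: [-0.5, 0.3, 0.7]
grip_width: 37.5
```

```bash
python3 -m crank '[[0,0,0,0,0,0],[0,0,0,0,0,0],[0,0,0,0,0,0],[0.006,-0.003,0,0,0,0],[0.006,-0.003,0,0,0,0]]' 0 && python3 go.py -1 "(642.6,-65.5,48)"
```

```text
time_s: 3.65
tcp_pos: [642.8, -66.5, 48.1]
tcp_rot: [1.366, 1.566, -0.206]
force: [-0.1, 0.5, 0.3]
grip_width: 43.7
t 3.6 p [642.8 -66.5  48.1] axes x [ 0.005 -0.001 -1.   ] z [-0.001 -1.     0.001] w 43.7 F [-0.1  0.5  0.3]
(642.6,-65.5,48) (np.float64(0.0002), np.float64(-0.0004), np.float64(-0.002), np.float64(-0.001), np.float64(0.001), np.float64(-0.003)) dist 1.0
```

```bash
python3 -m crank '[[0,0,0,-0.001,0.001,-0.003],[0,0,0,-0.001,0.001,-0.003],[0,0,0,-0.001,0.001,-0.003],[0,0,0,0,0,-0.003],[-0.01,0,0,0,0,-0.003],[-0.02,0,0,0,0,-0.003],[-0.04,0,0,0,0,-0.003],[-0.07,0,0,0,0,-0.003],[-0.1,0,0,0,0,-0.003],[-0.1,0,0,0,0,-0.003],[-0.1,0,0,0,0,-0.003],[-0.1,0,0,0,0,-0.003]]' -1 12 && python3 go.py -1 "(480.1,-242,98)"
cat > look.py <<'E'
import sys
from rig import r
from h import *
o=r.get_obs();n=sys.argv[1]
ims=[]
for c in ["scene","top","wrist"]:
    d=r.get_image(c);np.savez(f"{n}_{c}.npz",**(wrist(d,o) if c=="wrist" else d));ims.append(d["img"][:,:,::-1])
cv2.imwrite(f"pics/{n}.png",cv2.resize(np.hstack(ims[1:]),(800,300)))
cv2.imwrite(f"pics/{n}s.png",ims[0])
for a in sys.argv[2:]:
    g,z,rad=eval(a)
    print(a,[(q[0] if (q:=circ(np.load(f"{n}_{c}.npz"),g,z,rad)) else None) for c in ["scene","top","wrist"]])
E
python3 look.py a1 "((642.5,-60),44,26)" "((640.5,-62),24,33)"
```

```text
time_s: 4.85
tcp_pos: [642.1, -66.4, 97.6]
tcp_rot: [-0.744, 1.57, -2.316]
force: [-0.8, -0.2, 1.0]
grip_width: 37.5
t 4.8 p [642.1 -66.4  97.6] axes x [-0.001 -0.001 -1.   ] z [-0.001 -1.     0.001] w 37.5 F [-0.8 -0.2  1. ]
(480.1,-242,98) (np.float64(-0.0002), np.float64(-0.3237), np.float64(0.3516), np.float64(-0.001), np.float64(0.001), np.float64(0.0)) dist 239.0
((642.5,-60),44,26) [array([642.3, -58.7]), None, array([641.2, -60.8])]
((640.5,-62),24,33) [array([640. , -60.5]), None, array([638.7, -62.3])]
```

View pics/a1.png

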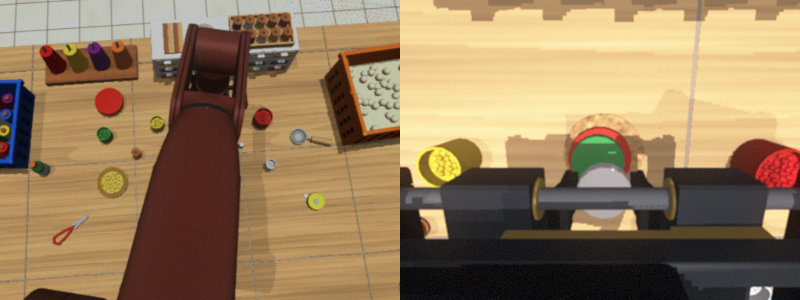

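View pics/a1s.png

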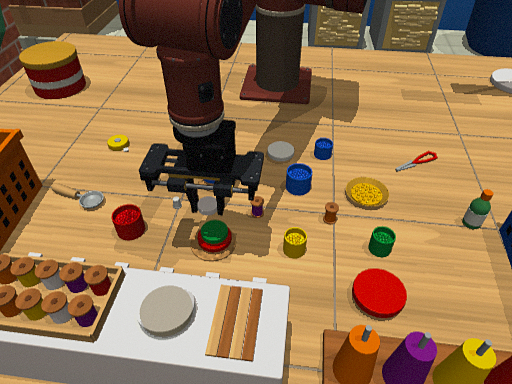

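White lid is in the jaws, (208,205) in the scene view, and green and red stayed put. Robot/wrist frame sits about (+0.2,-1.4) mm from the average of the fixed cameras, so I'll allow for that. Next, carry to the white pot.

```bash
python3 -m crank '[[0,-0.03,0.03,0,0,0],[0,-0.08,0.09,0,0,0],[0,-0.14,0.15,0,0,0],[0,-0.2,0.21,0,0,0],[0,-0.25,0.27,0,0,0],[0,-0.29,0.32,0,0,0],[0,-0.315,0.345,0,0,0],[0,-0.324,0.354,0,0,0],[0,-0.324,0.354,0,0,0],[0,-0.324,0.354,0,0,0],[0,-0.324,0.354,0,0,0]]' && python3 go.py -1 "(480.2,-243.4,40)"; python3 look.py a2 "((480,-242),38,15.5)"
```

```text
time_s: 6.1
tcp_pos: [480.4, -242.4, 97.4]
tcp_rot: [-1.323, 1.569, -2.894]
force: [0.1, 0.2, 0.7]
grip_width: 37.2
t 6.1 p [ 480.4 -242.4   97.4] axes x [-0.001 -0.    -1.   ] z [ 0. -1.  0.] w 37.2 F [0.1 0.2 0.7]
(480.2,-243.4,40) (np.float64(0.1148), np.float64(-0.0002), np.float64(0.0021), np.float64(0.0), np.float64(0.0), np.float64(0.001)) dist 57.0
((480,-242),38,15.5) [array([ 480.4, -241.1]), None, array([ 479.4, -243.5])]
```

View pics/a2.png

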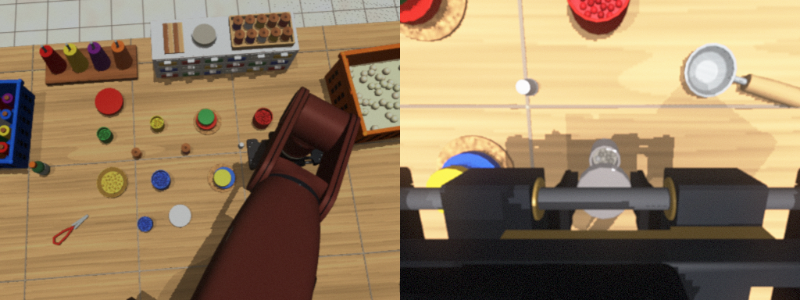

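View pics/a2s.png

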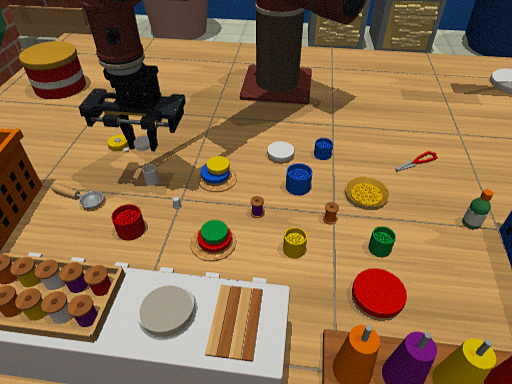

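Wrist view puts the white pot under the held lid at about (605,157) of the combined picture, (479.4,-243.5) in robot coordinates. Lower.

```bash
python3 -m crank '[[0.04,-0.001,0.002,0,0,0],[0.075,-0.001,0.002,0,0,0],[0.1,-0.001,0.002,0,0,0],[0.112,-0.001,0.002,0,0,0],[0.12,-0.001,0.002,0,0,0],[0.124,-0.001,0.002,0,0,0],[0.124,-0.001,0.002,0,0,0],[0.124,-0.001,0.002,0,0,0]]' && python3 -m crank '[[0,0,0,0,0,0]]' && python3 go.py -1 "(479.9,-243.3,34)"
```

```text
time_s: 7.05
tcp_pos: [480.1, -243.8, 36.0]
tcp_rot: [-0.507, 1.57, -2.077]
force: [-0.1, 0.1, -0.0]
grip_width: 37.4
time_s: 7.15
tcp_pos: [480.4, -244.1, 36.6]
tcp_rot: [0.064, 1.569, -1.506]
force: [-0.3, -0.5, -0.1]
grip_width: 37.4
t 7.2 p [ 480.4 -244.1   36.6] axes x [ 0.    -0.002 -1.   ] z [ 0.    -1.     0.002] w 37.4 F [-0.3 -0.5 -0.1]
(479.9,-243.3,34) (np.float64(0.0051), np.float64(-0.0009), np.float64(-0.0016), np.float64(0.0), np.float64(0.001), np.float64(-0.0)) dist 3.0
```

```bash
python3 -m crank '[[0.003,-0.001,-0.0015,0,0,0],[0.004,-0.001,-0.0015,0,0,0],[0.004,-0.001,-0.0015,0,0,0]]' && python3 -m crank '[[0,0,0,0,0,0],[0,0,0,0,0,0],[0,0,0,0,0,0],[0,0,0,0,0,0]]' 0.1 && python3 -m crank '[[-0.03,0,0,0,0,0],[-0.08,0,0,0,0,0],[-0.15,0,0,0,0,0],[-0.2,0,0,0,0,0],[-0.2,0.04,0.01,0,0,0],[-0.2,0.09,0.02,0,0,0],[-0.2,0.15,0.03,0,0,0],[-0.2,0.2,0.03,0,0,0],[-0.2,0.2,0.03,0,0,0],[-0.2,0.2,0.03,0,0,0]]' 1; python3 look.py a3 "((480,-242),50,19)" "((642,-60),44,26)" "((640,-62),24,33)"
```

```text
time_s: 7.45
tcp_pos: [479.8, -243.3, 34.5]
tcp_rot: [0.044, 1.569, -1.527]
force: [0.3, 0.1, -1.7]
grip_width: 37.7
time_s: 7.85
tcp_pos: [479.8, -243.3, 34.6]
tcp_rot: [0.065, 1.569, -1.506]
force: [0.1, 0.1, -0.2]
grip_width: 47.1
time_s: 8.85
tcp_pos: [579.8, -258.0, 135.1]
tcp_rot: [-0.121, 1.569, -1.691]
force: [-0.3, 0.2, 0.8]
grip_width: 86.8
((480,-242),50,19) [array([ 479.5, -241.7]), None, array([ 479.7, -244.1])]
((642,-60),44,26) [array([642.3, -59. ]), array([641.7, -60. ]), array([641.7, -61.1])]
((640,-62),24,33) [array([640.2, -60.6]), array([639.8, -61.2]), array([639.2, -62.6])]
```

View pics/a3s.png

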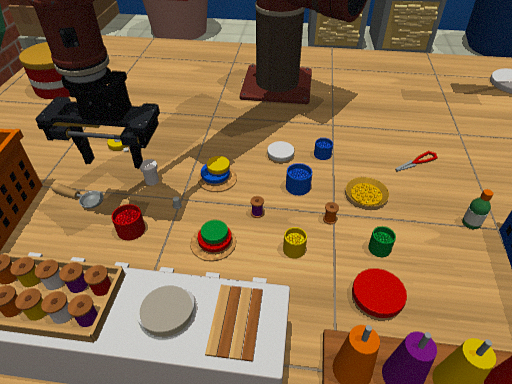

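View pics/a3.png

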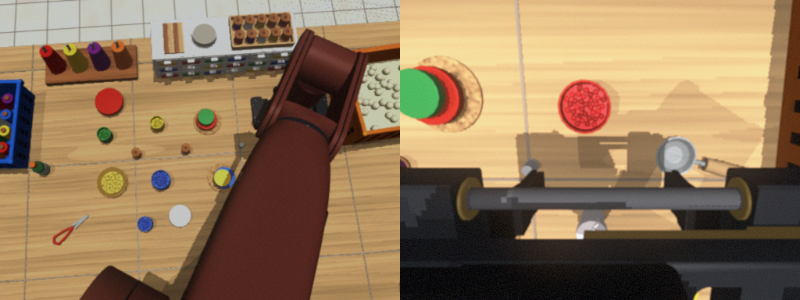

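White lid sits on its pot at (150,172). Its top is 50 mm up and within 1 mm of the pot centre. Green next.

```bash
python3 go.py -1 "(641.9,-61,100)"
```

```text
t 9.0 p [ 579.  -258.   134.9] axes x [-0.    -0.001 -1.   ] z [-0.    -1.     0.001] w 86.9 F [-0.1 -0.1 -1.4]
(641.9,-61,100) (np.float64(0.0691), np.float64(0.1258), np.float64(-0.3942), np.float64(-0.0), np.float64(0.001), np.float64(0.0)) dist 210.0
```

```bash
python3 -m crank '[[0,0.03,-0.06,0,0,0],[0,0.06,-0.15,0,0,0],[0,0.09,-0.24,0,0,0],[0,0.11,-0.31,0,0,0],[0.03,0.12,-0.37,0,0,0],[0.05,0.126,-0.394,0,0,0],[0.069,0.126,-0.394,0,0,0],[0.069,0.126,-0.394,0,0,0],[0.069,0.126,-0.394,0,0,0]]' && python3 go.py -1 "(641.9,-61,29)"; python3 look.py a4 "((642,-60),44,26)" "((640,-62),24,33)" "((636,92),43,21.5)" "((629,-237),48,28)" "((612,257),43,21.5)"
```

```text
time_s: 9.9
tcp_pos: [641.5, -62.8, 99.8]
tcp_rot: [-0.585, 1.569, -2.158]
force: [0.4, -0.2, 0.3]
grip_width: 87.2
t 9.9 p [641.5 -62.8  99.8] axes x [-0.001 -0.002 -1.   ] z [-0.002 -1.     0.002] w 87.2 F [ 0.4 -0.2  0.3]
(641.9,-61,29) (np.float64(0.1416), np.float64(0.001), np.float64(-0.0039), np.float64(-0.001), np.float64(0.001), np.float64(0.001)) dist 71.0
((642,-60),44,26) [array([642.2, -58.8]), None, array([640.5, -60.6])]
((640,-62),24,33) [array([640.1, -60.3]), None, array([637.7, -62. ])]
((636,92),43,21.5) [array([637.2,  94.4]), array([635.5,  93.2]), array([634.1,  92. ])]
((629,-237),48,28) [array([ 629.2, -236. ]), array([ 628.6, -237.2]), array([ 626.6, -237.5])]
((612,257),43,21.5) [array([612.7, 258.1]), array([612. , 256.8]), None]
```

```bash
python3 -m crank '[[0.05,0.0005,-0.002,0,0,0],[0.1,0.0005,-0.004,0,0,0],[0.13,0.0005,-0.004,0,0,0],[0.1416,0.0005,-0.004,0,0,0],[0.1416,0.0005,-0.004,0,0,0],[0.1416,0.0005,-0.004,0,0,0],[0.1416,0.0005,-0.004,0,0,0],[0.1416,0.0005,-0.004,0,0,0]]' 1 && python3 go.py -1 "(641.9,-61,29)"
```

```text
time_s: 10.85
tcp_pos: [643.5, -60.9, 31.2]
tcp_rot: [0.846, 1.567, -0.727]
force: [-0.2, -0.0, -0.6]
grip_width: 86.9
t 10.8 p [643.5 -60.9  31.2] axes x [ 0.003 -0.002 -1.   ] z [-0.002 -1.     0.002] w 86.9 F [-0.2 -0.  -0.6]
(641.9,-61,29) (np.float64(0.0044), np.float64(-0.0032), np.float64(0.0001), np.float64(-0.001), np.float64(0.002), np.float64(-0.002)) dist 3.0
```

```bash
python3 -m crank '[[0.004,-0.003,0,0,0.001,-0.002],[0.0045,-0.003,0,0,0.001,-0.002],[0.0045,-0.003,0,0,0.001,-0.002],[0.0045,-0.003,0,0,0.001,-0.002],[0.0045,-0.003,0,0,0.001,-0.002],[0.0045,-0.003,0,0,0.001,-0.002],[0.0045,-0.003,0,0,0.001,-0.002],[0.0045,-0.003,0,0,0.001,-0.002]]' -1 12 && python3 -m crank '[[0,0,0,0,0,0],[-0.01,0,0,0,0,0],[-0.03,0,0,0,0,0],[-0.07,0,0,0,0,0],[-0.12,0,0,0,0,0],[-0.17,0,0,0,0,0],[-0.2,0,0,0,0,0],[-0.2,0,0,0,0,0],[-0.2,0,0,0,0,0]]' && python3 go.py -1 "(612.2,256.2,100)"; python3 look.py a5  "((640,-62),24,33)"
```

```text
time_s: 11.65
tcp_pos: [642.0, -60.9, 29.0]
tcp_rot: [-0.442, 1.57, -2.015]
force: [0.1, 0.3, -0.4]
grip_width: 51.8
time_s: 12.55
tcp_pos: [641.9, -60.8, 128.8]
tcp_rot: [-0.385, 1.57, -1.957]
force: [0.3, 0.2, -0.9]
grip_width: 51.5
t 12.6 p [641.9 -60.8 128.8] axes x [-0.    -0.001 -1.   ] z [-0.002 -1.     0.001] w 51.5 F [ 0.3  0.2 -0.9]
(612.2,256.2,100) (np.float64(0.0571), np.float64(-0.0604), np.float64(-0.6339), np.float64(-0.001), np.float64(0.001), np.float64(0.0)) dist 320.0
((640,-62),24,33) [array([640. , -60.5]), None, array([639.7, -62.5])]
```

View pics/a5s.png

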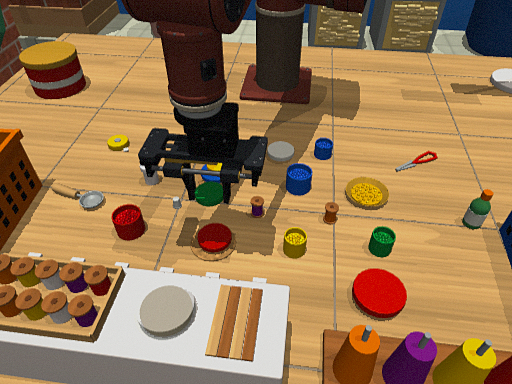

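Green is held at (209,193), and red stayed at (213,240). Carry to the green pot.

```bash
python3 -m crank '[[0,-0.005,-0.06,0,0,0],[0,-0.01,-0.15,0,0,0],[0,-0.02,-0.24,0,0,0],[0,-0.03,-0.33,0,0,0],[0,-0.04,-0.42,0,0,0],[0,-0.05,-0.5,0,0,0],[0.02,-0.06,-0.57,0,0,0],[0.04,-0.06,-0.615,0,0,0],[0.057,-0.06,-0.634,0,0,0],[0.057,-0.06,-0.634,0,0,0],[0.057,-0.06,-0.634,0,0,0],[0.057,-0.06,-0.634,0,0,0]]' && python3 go.py -1 "(612.2,256.2,42)"; python3 look.py a6  "((640,-62),24,33)" "((612,257),43,21.5)"  "((636,92),43,21.5)"
```

```text
time_s: 13.9
tcp_pos: [611.9, 255.0, 98.9]
tcp_rot: [-1.433, 1.568, -3.008]
force: [0.3, 0.5, -0.9]
grip_width: 51.4
t 13.9 p [611.9 255.   98.9] axes x [-0.003 -0.    -1.   ] z [-0.003 -1.     0.   ] w 51.4 F [ 0.3  0.5 -0.9]
(612.2,256.2,42) (np.float64(0.1138), np.float64(0.0009), np.float64(-0.0024), np.float64(-0.002), np.float64(0.0), np.float64(0.002)) dist 57.0
((640,-62),24,33) [array([639.8, -60.4]), array([639. , -61.8]), None]
((612,257),43,21.5) [array([612., 258.]), None, array([610.5, 256.4])]
((636,92),43,21.5) [array([636.7,  93.9]), array([635.8,  92.9]), array([635.3,  92.8])]
```

View pics/a6s.png

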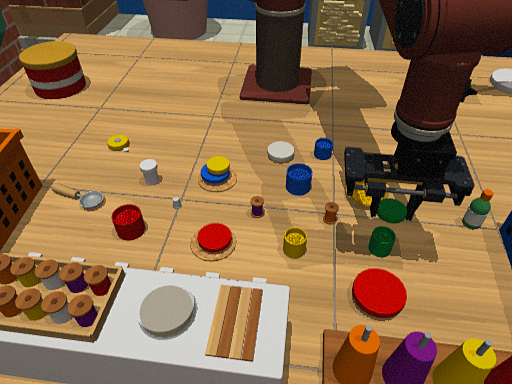

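View pics/a6.png

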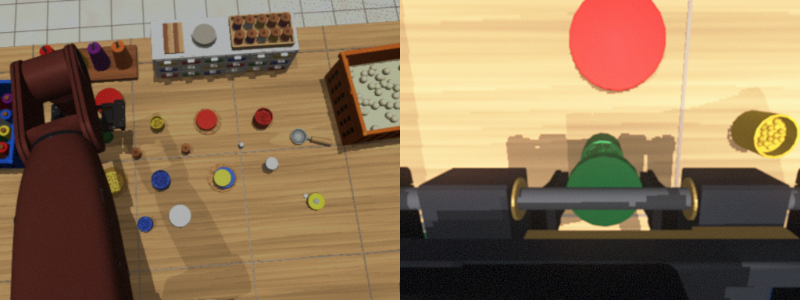

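Green lid is over the green pot (602,150 in the wrist half). Target is (611.8,256.3); lower.

```bash
python3 -m crank '[[0.04,0,-0.002,0,0,0.001],[0.075,0,-0.002,0,0,0.002],[0.095,0,-0.002,0,0,0.002],[0.108,0,-0.002,0,0,0.002],[0.113,0,-0.002,0,0,0.002],[0.113,0,-0.002,0,0,0.002],[0.113,0,-0.002,0,0,0.002],[0.113,0,-0.002,0,0,0.002],[0.113,0,-0.002,0,0,0.002]]' && python3 go.py -1 "(611.8,256.3,40)"
```

```text
time_s: 14.95
tcp_pos: [612.3, 256.6, 43.5]
tcp_rot: [1.76, 1.569, 0.186]
force: [0.2, -0.5, -1.4]
grip_width: 51.5
t 14.9 p [612.3 256.6  43.5] axes x [ 0.002  0.    -1.   ] z [-0.003 -1.    -0.   ] w 51.5 F [ 0.2 -0.5 -1.4]
(611.8,256.3,40) (np.float64(0.0069), np.float64(-0.0011), np.float64(0.0005), np.float64(-0.002), np.float64(-0.0), np.float64(-0.001)) dist 4.0
```

```bash
python3 -m crank '[[0.003,-0.001,0,0,0,-0.001],[0.006,-0.001,0,0,0,-0.001],[0.0065,-0.001,0,0,0,-0.001],[0.0065,-0.001,0,0,0,-0.001]]' && python3 -m crank '[[0,0,0,0,0,0],[0,0,0,0,0,0],[0,0,0,0,0,0],[0,0,0,0,0,0]]' 0.5 && python3 -m crank '[[-0.03,0,0,0,0,0],[-0.08,0,0,0,0,0],[-0.15,0,0,0,0,0],[-0.2,0,0,0,0,0],[-0.2,-0.04,0.06,0,0,0],[-0.2,-0.08,0.14,0,0,0],[-0.2,-0.13,0.24,0,0,0],[-0.2,-0.18,0.34,0,0,0],[-0.2,-0.23,0.43,0,0,0],[-0.2,-0.25,0.45,0,0,0],[-0.2,-0.25,0.45,0,0,0]]' 1; python3 look.py a7 "((612,257),55,26)" "((449.5,-92),44,26)" "((452,-99),24,33)"
```

```text
time_s: 15.35
tcp_pos: [611.7, 256.5, 40.1]
tcp_rot: [-2.59, 1.571, 2.119]
force: [0.1, 1.3, -0.2]
grip_width: 51.7
time_s: 15.75
tcp_pos: [611.8, 256.5, 40.1]
tcp_rot: [-2.781, 1.571, 1.928]
force: [0.1, 0.8, -0.3]
grip_width: 64.2
time_s: 16.85
tcp_pos: [484.8, 29.6, 141.2]
tcp_rot: [0.85, 1.57, -0.727]
force: [0.1, -0.0, -0.1]
grip_width: 86.9
((612,257),55,26) [array([612.6, 257.7]), array([611.5, 256. ]), None]
((449.5,-92),44,26) [array([449.7, -90.1]), array([448.9, -92.6]), array([445.4, -94.2])]
((452,-99),24,33) [array([452.3, -97.7]), array([ 452., -100.]), array([ 448. , -102.5])]
```

View pics/a7s.png

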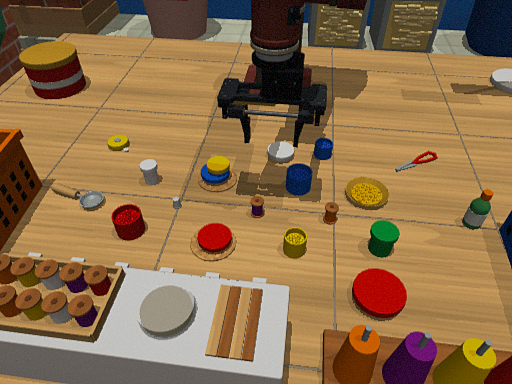

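Green lid is on its pot at (383,238). It measures 55 mm high and within 1 mm of the pot centre. Yellow next.

```bash
python3 go.py -1 "(449.4,-92.8,100)"
```

```text
t 17.0 p [487.   32.2 141.2] axes x [ 0.002  0.    -1.   ] z [-0.004 -1.    -0.   ] w 87.1 F [-0.8  0.7  0.1]
(449.4,-92.8,100) (np.float64(0.0822), np.float64(-0.0745), np.float64(0.2504), np.float64(-0.002), np.float64(-0.0), np.float64(-0.001)) dist 137.0
```

```bash
python3 -m crank '[[0,-0.02,0.06,0,0,0],[0,-0.04,0.14,0,0,0],[0.03,-0.06,0.21,-0.002,0,-0.001],[0.06,-0.0745,0.25,-0.002,0,-0.001],[0.082,-0.0745,0.25,-0.002,0,-0.001],[0.082,-0.0745,0.25,-0.002,0,-0.001],[0.082,-0.0745,0.25,-0.002,0,-0.001],[0.082,-0.0745,0.25,-0.002,0,-0.001]]' && python3 go.py -1 "(449.4,-92.8,29)";  python3 look.py a8 "((449.5,-92),44,26)" "((452,-99),24,33)"
```

```text
time_s: 17.8
tcp_pos: [450.5, -91.6, 100.8]
tcp_rot: [1.739, 1.569, 0.169]
force: [-0.2, 0.4, 0.1]
grip_width: 87.2
t 17.8 p [450.5 -91.6 100.8] axes x [ 0.002  0.    -1.   ] z [ 0.001 -1.    -0.   ] w 87.2 F [-0.2  0.4  0.1]
(449.4,-92.8,29) (np.float64(0.1437), np.float64(-0.0024), np.float64(0.0024), np.float64(0.001), np.float64(-0.0), np.float64(-0.001)) dist 72.0
((449.5,-92),44,26) [array([449. , -90.6]), array([419.7, -90.3]), array([448.1, -92.7])]
((452,-99),24,33) [array([451.9, -98.1]), array([452.6, -99.6]), array([450.7, -99.9])]
```

View pics/a8.png

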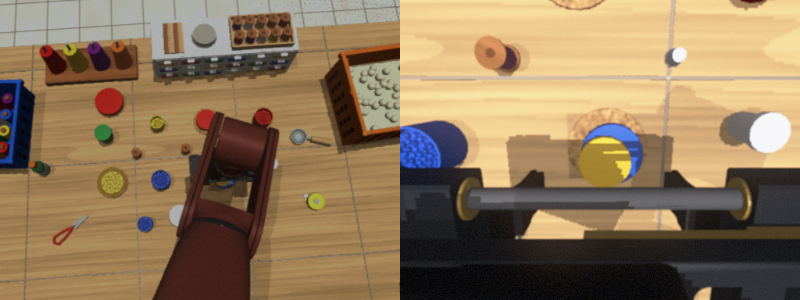

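```bash
python3 -m crank '[[0.05,-0.002,0.002,0,0,0],[0.1,-0.003,0.002,0,0,-0.001],[0.13,-0.003,0.002,0,0,-0.001],[0.1435,-0.003,0.002,0,0,-0.001],[0.1435,-0.003,0.002,0,0,-0.001],[0.1435,-0.003,0.002,0,0,-0.001],[0.1435,-0.003,0.002,0,0,-0.001],[0.1435,-0.003,0.002,0,0,-0.001]]' && python3 go.py -1 "(449.0,-92.6,29)"
```

```text
time_s: 18.75
tcp_pos: [449.6, -93.3, 30.0]
tcp_rot: [1.324, 1.569, -0.246]
force: [-0.3, 0.2, 0.3]
grip_width: 87.0
t 18.8 p [449.6 -93.3  30. ] axes x [ 0.002 -0.001 -1.   ] z [ 0.001 -1.     0.001] w 87.0 F [-0.3  0.2  0.3]
(449.0,-92.6,29) (np.float64(0.0019), np.float64(-0.0012), np.float64(-0.0015), np.float64(0.0), np.float64(0.0), np.float64(-0.001)) dist 1.0
```

```bash
python3 -m crank '[[0.002,-0.001,-0.001,0,0,-0.001],[0.002,-0.001,-0.001,0,0,-0.001],[0.002,-0.001,-0.001,0,0,-0.001],[0.002,-0.001,-0.001,0,0,-0.001],[0.002,-0.001,-0.001,0,0,-0.001],[0.002,-0.001,-0.001,0,0,-0.001],[0.002,-0.001,-0.001,0,0,-0.001],[0.002,-0.001,-0.001,0,0,-0.001]]' -1 12 && python3 -m crank '[[0,0,0,0,0,0],[-0.01,0,0,0,0,0],[-0.03,0,0,0,0,0],[-0.07,0,0,0,0,0],[-0.12,0,0,0,0,0],[-0.17,0,0,0,0,0],[-0.2,0,0,0,0,0],[-0.2,0,0,0,0,0],[-0.2,0,0,0,0,0]]' && python3 go.py -1 "(636,92.3,100)"; python3 look.py a9 "((452,-99),24,33)"
```

```text
time_s: 19.55
tcp_pos: [449.1, -92.8, 28.9]
tcp_rot: [0.807, 1.57, -0.763]
force: [0.3, 0.4, -0.2]
grip_width: 51.3
time_s: 20.45
tcp_pos: [449.2, -92.9, 129.3]
tcp_rot: [1.028, 1.569, -0.542]
force: [-0.5, -0.1, -1.5]
grip_width: 51.8
t 20.4 p [449.2 -92.9 129.3] axes x [ 0.002 -0.001 -1.   ] z [ 0.001 -1.     0.001] w 51.8 F [-0.5 -0.1 -1.5]
(636,92.3,100) (np.float64(0.0588), np.float64(0.3738), np.float64(-0.3701), np.float64(0.0), np.float64(0.001), np.float64(-0.001)) dist 265.0
((452,-99),24,33) [array([452.2, -98.2]), array([452.8, -99.9]), array([ 451.7, -100.9])]
```

View pics/a9.png

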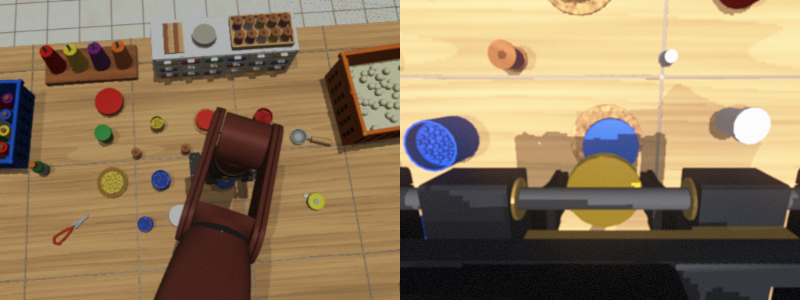

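Yellow lid is held (603,187 in the wrist half) and blue stayed on its mat. To the yellow pot.

```bash
python3 -m crank '[[0,0.03,-0.03,0,0,0],[0,0.09,-0.09,0,0,0],[0,0.15,-0.15,0,0,0],[0,0.21,-0.21,0,0,0],[0,0.27,-0.27,0,0,0],[0,0.32,-0.32,0,0,0],[0.02,0.355,-0.35,0,0,0],[0.04,0.374,-0.37,0,0,0],[0.059,0.374,-0.37,0,0,0],[0.059,0.374,-0.37,0,0,0],[0.059,0.374,-0.37,0,0,0],[0.059,0.374,-0.37,0,0,0]]' && python3 go.py -1 "(636,92.3,42)"; python3 look.py b1  "((640,-62),24,33)"  "((636,92),43,21.5)"
```

```text
time_s: 21.8
tcp_pos: [634.8, 91.9, 98.5]
tcp_rot: [-1.716, 1.57, 2.996]
force: [0.4, -0.2, 0.2]
grip_width: 51.1
t 21.8 p [634.8  91.9  98.5] axes x [-0.001  0.    -1.   ] z [-0. -1. -0.] w 51.1 F [ 0.4 -0.2  0.2]
(636,92.3,42) (np.float64(0.113), np.float64(0.0025), np.float64(-0.0008), np.float64(-0.0), np.float64(-0.0), np.float64(0.001)) dist 57.0
((640,-62),24,33) [array([640.4, -60.1]), array([638.8, -61.4]), array([638.1, -62. ])]
((636,92),43,21.5) [array([636.5,  94.2]), None, array([634.6,  92.2])]
```

View pics/b1.png

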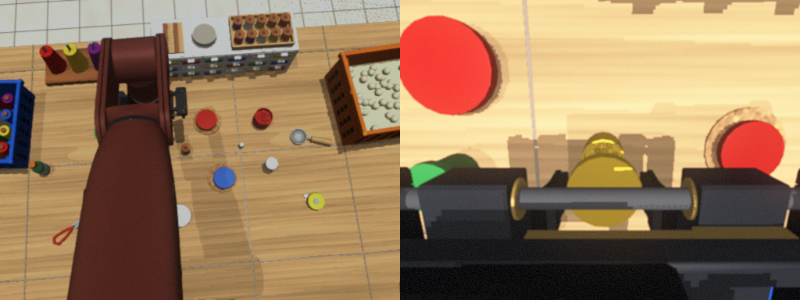

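Yellow lid is over the yellow pot (604,150). Target (635.6,92.4); lower.

```bash
python3 -m crank '[[0.04,0.001,-0.001,0,0,0],[0.075,0.0016,-0.001,0,0,0.001],[0.095,0.0016,-0.001,0,0,0.001],[0.108,0.0016,-0.001,0,0,0.001],[0.112,0.0016,-0.001,0,0,0.001],[0.112,0.0016,-0.001,0,0,0.001],[0.112,0.0016,-0.001,0,0,0.001],[0.112,0.0016,-0.001,0,0,0.001]]' && python3 go.py -1 "(635.7,92.4,40)"
```

```text
time_s: 22.75
tcp_pos: [636.7, 92.8, 43.8]
tcp_rot: [1.697, 1.568, 0.127]
force: [0.5, -0.4, -0.7]
grip_width: 51.3
t 22.8 p [636.7  92.8  43.8] axes x [ 0.003  0.    -1.   ] z [ 0. -1. -0.] w 51.3 F [ 0.5 -0.4 -0.7]
(635.7,92.4,40) (np.float64(0.0077), np.float64(-0.0019), np.float64(0.0007), np.float64(0.0), np.float64(-0.0), np.float64(-0.002)) dist 4.0
```

```bash
python3 -m crank '[[0.003,-0.002,0,0,0,-0.002],[0.006,-0.002,0,0,0,-0.002],[0.0075,-0.002,0,0,0,-0.002],[0.0075,-0.002,0,0,0,-0.002]]' && python3 -m crank '[[0,0,0,0,0,0],[0,0,0,0,0,0],[0,0,0,0,0,0],[0,0,0,0,0,0]]' 0.5 && python3 -m crank '[[-0.03,0,0,0,0,0],[-0.08,0,0,0,0,0],[-0.13,0,0,0,0,0],[-0.15,0,0.02,0,0,0],[-0.15,0,0.08,0,0,0],[-0.15,0,0.16,0,0,0],[-0.15,0.003,0.24,0,0,0],[-0.15,0.006,0.29,0,0,0],[-0.13,0.008,0.309,0,0,0],[-0.13,0.008,0.309,0,0,0],[-0.13,0.008,0.309,0,0,0]]' 1; python3 look.py b2 "((636,92),55,26)" "((640,-61),24,33)"; python3 go.py -1 "(640,-62,8)"
```

```text
time_s: 23.15
tcp_pos: [635.7, 92.7, 40.0]
tcp_rot: [-2.372, 1.57, 2.34]
force: [0.1, 0.5, 0.2]
grip_width: 51.4
time_s: 23.55
tcp_pos: [635.7, 92.7, 40.0]
tcp_rot: [-2.394, 1.57, 2.319]
force: [0.7, -0.1, -0.6]
grip_width: 64.4
time_s: 24.65
tcp_pos: [638.9, -60.9, 103.9]
tcp_rot: [-2.096, 1.568, 2.616]
force: [0.6, 0.0, -0.7]
grip_width: 86.7
((636,92),55,26) [array([635.8,  94.2]), array([634.9,  92.3]), array([633.6,  91.4])]
((640,-61),24,33) [array([640.1, -60.6]), None, array([638. , -62.9])]
t 24.8 p [639.7 -60.3 105. ] axes x [-0.     0.001 -1.   ] z [ 0.002 -1.    -0.001] w 87.1 F [ 0.5 -0.1  0.3]
(640,-62,8) (np.float64(0.1939), np.float64(0.0006), np.float64(0.0036), np.float64(0.001), np.float64(-0.0), np.float64(0.0)) dist 97.0
```

View pics/b2s.png

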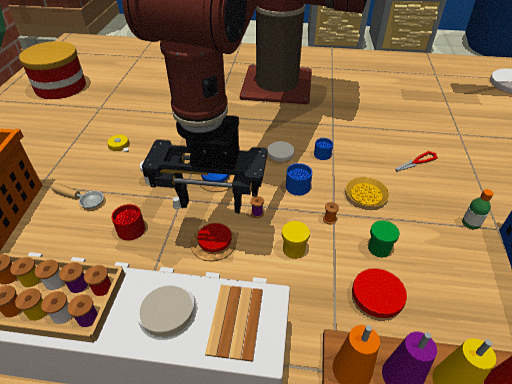

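Yellow lid is on at (295,237), top about 55 mm. Now red.

```bash
python3 -m crank '[[0.05,0,0.003,0.001,0,0],[0.1,0,0.0036,0.001,0,0],[0.14,0,0.0036,0.001,0,0],[0.16,0,0.0036,0.001,0,0],[0.175,0,0.0036,0.001,0,0],[0.185,0,0.0036,0.001,0,0],[0.185,0,0.0036,0.001,0,0],[0.185,0,0.0036,0.001,0,0],[0.185,0,0.0036,0.001,0,0]]' && python3 go.py -1 "(639.7,-62,8)"
```

```text
time_s: 25.7
tcp_pos: [640.4, -62.2, 13.5]
tcp_rot: [1.799, 1.57, 0.228]
force: [1.0, 0.1, -0.3]
grip_width: 86.9
t 25.7 p [640.4 -62.2  13.5] axes x [ 0.001  0.    -1.   ] z [ 0. -1. -0.] w 86.9 F [ 1.   0.1 -0.3]
(639.7,-62,8) (np.float64(0.011), np.float64(-0.0015), np.float64(-0.0004), np.float64(0.0), np.float64(-0.0), np.float64(-0.001)) dist 6.0
```

```bash
python3 -m crank '[[0.006,-0.0015,0,0,0,0],[0.011,-0.0015,0,0,0,0],[0.011,-0.0015,0,0,0,0],[0.011,-0.0015,0,0,0,0]]' && python3 -m crank '[[0,0,0,0,0,0],[0,0,0,0,0,0],[0,0,0,0,0,0],[0,0,0,0,0,0],[0,0,0,0,0,0],[0,0,0,0,0,0]]' -1 14 && python3 -m crank '[[0,0,0,0,0,0],[-0.01,0,0,0,0,0],[-0.03,0,0,0,0,0],[-0.07,0,0,0,0,0],[-0.12,0,0,0,0,0],[-0.17,0,0,0,0,0],[-0.21,0,0,0,0,0],[-0.21,0,0,0,0,0],[-0.21,0,0,0,0,0]]' && python3 go.py -1 "(629,-237.8,100)"; python3 look.py b3
```

```text
time_s: 26.1
tcp_pos: [639.5, -62.2, 7.8]
tcp_rot: [2.021, 1.57, 0.451]
force: [0.4, -0.0, -0.1]
grip_width: 87.0
time_s: 26.7
tcp_pos: [639.5, -62.2, 7.8]
tcp_rot: [1.935, 1.57, 0.364]
force: [-0.1, 0.5, -1.1]
grip_width: 65.1
time_s: 27.6
tcp_pos: [639.8, -62.3, 113.5]
tcp_rot: [1.573, 1.569, 0.002]
force: [0.4, -0.1, -0.2]
grip_width: 65.6
t 27.6 p [639.8 -62.3 113.5] axes x [ 0.002  0.    -1.   ] z [ 0. -1. -0.] w 65.6 F [ 0.4 -0.1 -0.2]
(629,-237.8,100) (np.float64(0.0269), np.float64(-0.0217), np.float64(0.3509), np.float64(0.0), np.float64(-0.0), np.float64(-0.002)) dist 176.0
```

View pics/b3s.png

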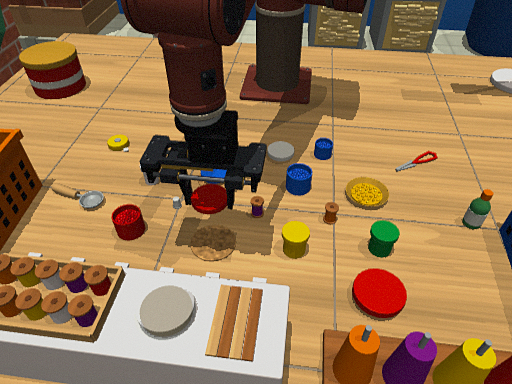

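Red lid is held at (209,198). To the red pot.

```bash
python3 -m crank '[[0,-0.003,0.04,0,0,0],[0,-0.006,0.11,0,0,0],[0,-0.01,0.18,0,0,0],[0,-0.015,0.25,0,0,0],[0.01,-0.02,0.31,0,0,-0.002],[0.02,-0.0217,0.34,0,0,-0.002],[0.027,-0.0217,0.351,0,0,-0.002],[0.027,-0.0217,0.351,0,0,-0.002],[0.027,-0.0217,0.351,0,0,-0.002],[0.027,-0.0217,0.351,0,0,-0.002]]' && python3 go.py -1 "(629,-237.8,46)"; python3 look.py b4 "((629,-237),48,28)" "((480,-242),50,19)"
```

```text
time_s: 28.75
tcp_pos: [627.8, -236.0, 97.5]
tcp_rot: [-1.838, 1.566, 2.876]
force: [0.2, -0.2, -0.1]
grip_width: 65.3
t 28.8 p [ 627.8 -236.    97.5] axes x [-0.005  0.001 -1.   ] z [ 0.002 -1.    -0.001] w 65.3 F [ 0.2 -0.2 -0.1]
(629,-237.8,46) (np.float64(0.1031), np.float64(0.0029), np.float64(0.0038), np.float64(0.001), np.float64(-0.001), np.float64(0.003)) dist 52.0
((629,-237),48,28) [array([ 628.8, -235.8]), None, array([ 627.6, -237.6])]
((480,-242),50,19) [None, None, None]
```

View pics/b4.png

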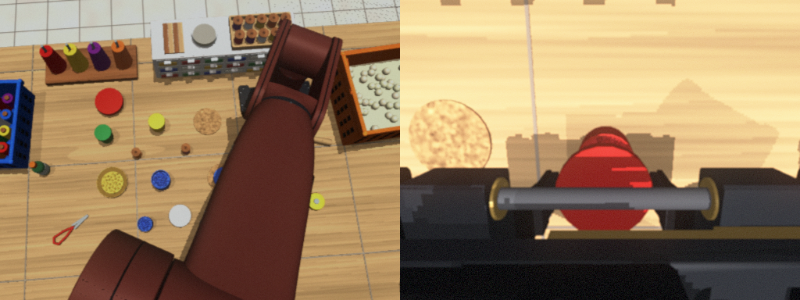

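Red lid is over the red pot (604,140); target (628.6,-237.6).

```bash
python3 -m crank '[[0.04,0.002,0.003,0,0,0.003],[0.07,0.002,0.0035,0,0,0.003],[0.088,0.002,0.0035,0,0,0.003],[0.098,0.002,0.0035,0,0,0.003],[0.102,0.002,0.0035,0,0,0.003],[0.102,0.002,0.0035,0,0,0.003],[0.102,0.002,0.0035,0,0,0.003],[0.102,0.002,0.0035,0,0,0.003]]' && python3 go.py -1 "(628.6,-237.6,44)"
```

```text
time_s: 29.7
tcp_pos: [629.1, -238.5, 47.6]
tcp_rot: [1.754, 1.57, 0.184]
force: [-0.2, 0.7, -0.8]
grip_width: 65.5
t 29.7 p [ 629.1 -238.5   47.6] axes x [ 0.001  0.    -1.   ] z [ 0.001 -1.    -0.   ] w 65.5 F [-0.2  0.7 -0.8]
(628.6,-237.6,44) (np.float64(0.0073), np.float64(-0.001), np.float64(-0.0019), np.float64(0.001), np.float64(-0.0), np.float64(-0.001)) dist 4.0
```

```bash
python3 -m crank '[[0.003,-0.001,-0.002,0,0,0],[0.006,-0.001,-0.002,0,0,-0.001],[0.007,-0.001,-0.002,0,0,-0.001],[0.007,-0.001,-0.002,0,0,-0.001]]' && python3 -m crank '[[0,0,0,0,0,0],[0,0,0,0,0,0],[0,0,0,0,0,0],[0,0,0,0,0,0]]' 0.8 && python3 -m crank '[[-0.03,0,0,0,0,0],[-0.08,0,0,0,0,0],[-0.13,0,0,0,0,0],[-0.15,0,0,0,0,0],[-0.15,-0.06,-0.05,0,0,0],[-0.15,-0.13,-0.1,0,0,0],[-0.15,-0.21,-0.16,0,0,0],[-0.15,-0.29,-0.22,0,0,0],[-0.14,-0.34,-0.26,0,0,0],[-0.13,-0.354,-0.275,0,0,0],[-0.13,-0.354,-0.275,0,0,0],[-0.13,-0.354,-0.275,0,0,0]]' 1; python3 look.py b5 "((629,-237),60,33)" "((452,-99),24,33)" "((480,-242),50,19)"; python3 go.py -1 "(451.9,-100.2,8)"
```

```text
time_s: 30.1
tcp_pos: [628.5, -237.5, 44.0]
tcp_rot: [-2.153, 1.57, 2.56]
force: [-0.1, 0.1, -0.9]
grip_width: 65.4
time_s: 30.5
tcp_pos: [628.5, -237.5, 44.0]
tcp_rot: [-2.156, 1.57, 2.557]
force: [0.7, 1.1, -0.3]
grip_width: 77.6
time_s: 31.7
tcp_pos: [452.6, -101.0, 109.8]
tcp_rot: [1.135, 1.569, -0.435]
force: [-0.2, 0.1, 1.5]
grip_width: 87.4
((629,-237),60,33) [array([ 628.5, -235.8]), array([ 628.7, -237.3]), None]
((452,-99),24,33) [array([452.1, -98.6]), array([452.3, -98.7]), array([ 450.5, -100.2])]
((480,-242),50,19) [array([ 479.9, -240.8]), None, array([ 478.7, -242.9])]
t 31.9 p [ 452.7 -101.2  109.7] axes x [ 0.001 -0.    -1.   ] z [ 0.001 -1.     0.   ] w 86.9 F [-0.5 -0.1 -0.1]
(451.9,-100.2,8) (np.float64(0.2033), np.float64(-0.0017), np.float64(-0.0021), np.float64(0.001), np.float64(0.0), np.float64(-0.0)) dist 102.0
```

View pics/b5s.png

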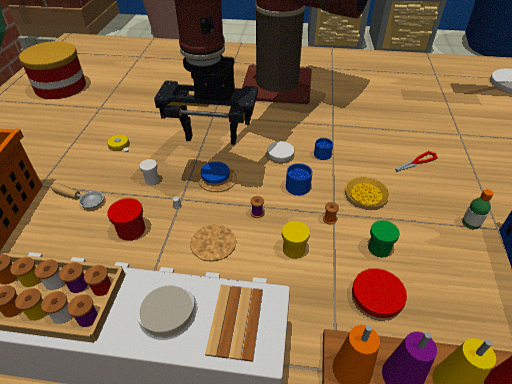

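Red lid is on at (126,217), top 60 mm. Last is blue at (215,173), target (451.6,-100.1).

```bash
python3 -m crank '[[0.05,-0.001,-0.002,0,0,0],[0.1,-0.002,-0.002,0,0,0],[0.14,-0.002,-0.002,0,0,0],[0.165,-0.002,-0.002,0,0,0],[0.185,-0.002,-0.002,0,0,0],[0.192,-0.002,-0.002,0,0,0],[0.192,-0.002,-0.002,0,0,0],[0.192,-0.002,-0.002,0,0,0],[0.192,-0.002,-0.002,0,0,0]]' && python3 go.py -1 "(451.6,-100.1,8)"
```

```text
time_s: 32.75
tcp_pos: [452.5, -100.5, 14.5]
tcp_rot: [1.193, 1.568, -0.377]
force: [-0.0, -0.4, 0.1]
grip_width: 87.0
t 32.8 p [ 452.5 -100.5   14.5] axes x [ 0.002 -0.001 -1.   ] z [ 0.001 -1.     0.001] w 87.0 F [-0.  -0.4  0.1]
(451.6,-100.1,8) (np.float64(0.0131), np.float64(-0.0018), np.float64(-0.0009), np.float64(0.001), np.float64(0.001), np.float64(-0.001)) dist 7.0
```

```bash
python3 -m crank '[[0.007,-0.0018,-0.001,0,0.001,-0.001],[0.013,-0.0018,-0.001,0,0.001,-0.001],[0.013,-0.0018,-0.001,0,0.001,-0.001],[0.013,-0.0018,-0.001,0,0.001,-0.001]]' && python3 -m crank '[[0,0,0,0,0,0],[0,0,0,0,0,0],[0,0,0,0,0,0],[0,0,0,0,0,0],[0,0,0,0,0,0],[0,0,0,0,0,0]]' -1 14 && python3 -m crank '[[0,0,0,0,0,0],[-0.01,0,0,0,0,0],[-0.03,0,0,0,0,0],[-0.07,0,0,0,0,0],[-0.12,0,0,0,0,0],[-0.17,0,0,0,0,0],[-0.21,0,0,0,0,0],[-0.21,0,0,0,0,0],[-0.21,0,0,0,0,0]]' && python3 go.py -1 "(457.8,89.8,100)"; python3 look.py b6 "((457.8,90),48,28)"
```

```text
time_s: 33.15
tcp_pos: [451.5, -100.0, 7.9]
tcp_rot: [2.641, 1.57, 1.071]
force: [-0.2, 0.1, 0.2]
grip_width: 86.9
time_s: 33.75
tcp_pos: [451.5, -100.0, 7.9]
tcp_rot: [2.509, 1.57, 0.939]
force: [-0.1, 0.5, -0.0]
grip_width: 65.6
time_s: 34.65
tcp_pos: [451.8, -100.2, 113.5]
tcp_rot: [1.63, 1.569, 0.06]
force: [-0.3, 0.9, -0.3]
grip_width: 65.6
t 34.6 p [ 451.8 -100.2  113.5] axes x [ 0.002  0.    -1.   ] z [ 0.001 -1.    -0.   ] w 65.6 F [-0.3  0.9 -0.3]
(457.8,89.8,100) (np.float64(0.027), np.float64(0.0124), np.float64(-0.38), np.float64(0.001), np.float64(-0.0), np.float64(-0.001)) dist 191.0
((457.8,90),48,28) [array([457.8,  92.2]), array([457.4,  90.7]), array([457.9,  88.8])]
```

View pics/b6.png

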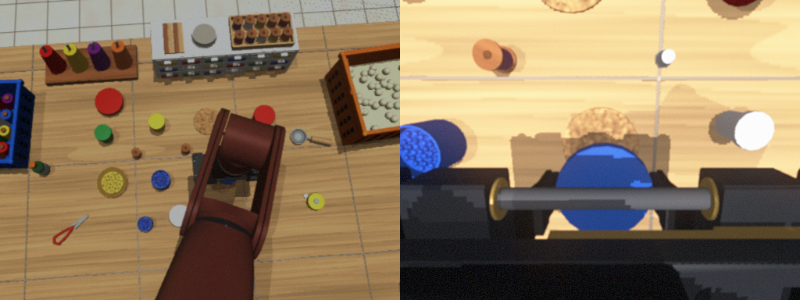

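Blue is held (604,187). To the large blue pot.

```bash
python3 -m crank '[[0,0.003,-0.04,0,0,0],[0,0.006,-0.11,0,0,0],[0,0.01,-0.18,0,0,0],[0,0.012,-0.25,0,0,0],[0.01,0.0124,-0.31,0,0,-0.001],[0.02,0.0124,-0.36,0,0,-0.001],[0.027,0.0124,-0.38,0,0,-0.001],[0.027,0.0124,-0.38,0,0,-0.001],[0.027,0.0124,-0.38,0,0,-0.001],[0.027,0.0124,-0.38,0,0,-0.001]]' && python3 go.py -1 "(457.8,89.8,46)"; python3 look.py b7 "((457.8,90),48,28)"
```

```text
time_s: 35.8
tcp_pos: [456.6, 89.3, 98.5]
tcp_rot: [-1.939, 1.567, 2.773]
force: [-0.3, -0.3, 0.7]
grip_width: 65.6
t 35.8 p [456.6  89.3  98.5] axes x [-0.003  0.001 -1.   ] z [-0.    -1.    -0.001] w 65.6 F [-0.3 -0.3  0.7]
(457.8,89.8,46) (np.float64(0.1049), np.float64(0.0027), np.float64(-0.0008), np.float64(-0.0), np.float64(-0.001), np.float64(0.002)) dist 52.0
((457.8,90),48,28) [array([458.6,  91.7]), None, array([456.1,  90. ])]
```

View pics/b7.png

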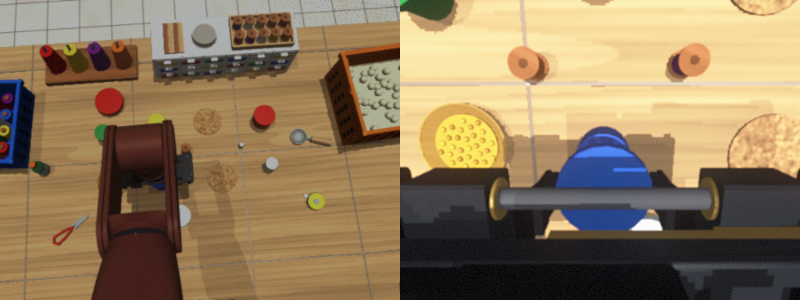

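Blue lid is over its pot (604,140); nothing is in the fingers' way.

```bash
python3 -m crank '[[0.04,0.002,-0.001,0,0,0.002],[0.07,0.002,-0.001,0,-0.001,0.002],[0.088,0.002,-0.001,0,-0.001,0.002],[0.098,0.002,-0.001,0,-0.001,0.002],[0.103,0.002,-0.001,0,-0.001,0.002],[0.103,0.002,-0.001,0,-0.001,0.002],[0.103,0.002,-0.001,0,-0.001,0.002],[0.103,0.002,-0.001,0,-0.001,0.002]]' && python3 go.py -1 "(457.4,89.9,44)"
```

```text
time_s: 36.75
tcp_pos: [458.2, 90.1, 47.8]
tcp_rot: [1.583, 1.569, 0.011]
force: [0.1, -0.2, 0.1]
grip_width: 65.8
t 36.8 p [458.2  90.1  47.8] axes x [ 0.001  0.    -1.   ] z [-0.001 -1.    -0.   ] w 65.8 F [ 0.1 -0.2  0.1]
(457.4,89.9,44) (np.float64(0.0076), np.float64(-0.0016), np.float64(0.0004), np.float64(-0.0), np.float64(-0.0), np.float64(-0.001)) dist 4.0
```

Then retreat up and back to the start side so the cameras are clear.

```bash
python3 -m crank '[[0.003,-0.001,0,0,0,0],[0.006,-0.0016,0,0,0,-0.001],[0.0073,-0.0016,0,0,0,-0.001],[0.0073,-0.0016,0,0,0,-0.001]]' && python3 -m crank '[[0,0,0,0,0,0],[0,0,0,0,0,0],[0,0,0,0,0,0],[0,0,0,0,0,0]]' 0.8 && python3 -m crank '[[-0.03,0,0,0,0,0],[-0.08,0,0,0,0,0],[-0.15,0,0,0,0,0],[-0.25,0,0,0,0,0],[-0.33,0,0,0,0,0],[-0.35,0,0.06,0,0,0],[-0.35,0,0.15,0,0,0],[-0.35,0,0.25,0,0,0],[-0.35,0,0.35,0,0,0],[-0.35,0,0.45,0,0,0],[-0.35,0,0.55,0,0,0],[-0.35,0,0.65,0,0,0]]' 1 && python3 -m crank '[[0,0,0.1,0,0,0],[0,0,0.2,0,0,0],[0,0,0.3,0,0,0],[0,0,0.35,0,0,0],[0,0,0.35,0,0,0],[0,0,0.35,0,0,0]]' ; python3 look.py c1 "((629,-237),60,33)" "((457.5,91),60,33)" "((636,93),55,26)" "((612,257),55,26)" "((480,-242),50,19)"
```

```text
time_s: 37.15
tcp_pos: [457.3, 90.1, 44.0]
tcp_rot: [-1.64, 1.57, 3.071]
force: [-0.3, 0.5, 0.2]
grip_width: 65.6
time_s: 37.55
tcp_pos: [457.3, 90.1, 44.0]
tcp_rot: [-1.675, 1.571, 3.037]
force: [-0.1, 0.7, 0.6]
grip_width: 77.9
time_s: 38.75
tcp_pos: [456.8, -237.0, 219.2]
tcp_rot: [1.115, 1.57, -0.456]
force: [1.0, 0.5, 0.2]
grip_width: 86.7
time_s: 39.35
tcp_pos: [456.3, -412.1, 218.6]
tcp_rot: [-2.862, 1.57, 1.849]
force: [0.5, 0.3, 0.3]
grip_width: 86.8
((629,-237),60,33) [array([ 628.6, -235.9]), array([ 628.4, -237.1]), array([ 627.1, -239.6])]
((457.5,91),60,33) [array([457.8,  91.3]), array([457.3,  90.3]), None]
((636,93),55,26) [array([635.7,  94.2]), array([635.3,  92.6]), None]
((612,257),55,26) [array([612.3, 257.7]), array([611.1, 256. ]), None]
((480,-242),50,19) [array([ 479.7, -241. ]), array([ 479.6, -243.1]), array([ 478.5, -245.1])]
```

View pics/c1s.png

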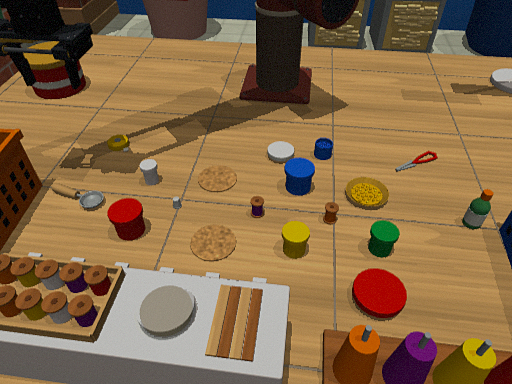

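View pics/c1.png

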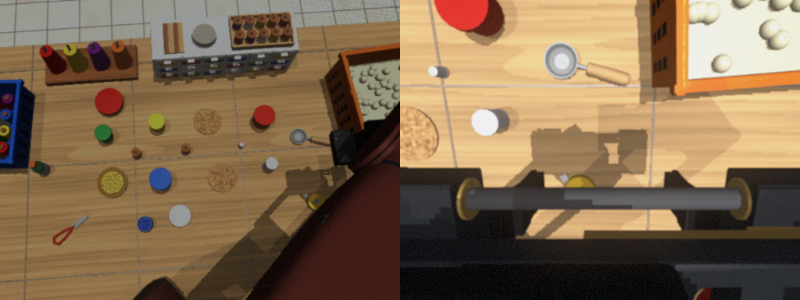

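All five lids are on their pots. I'll check level and height with a plane fit to each lid top.

```bash
python3 - <<'E'
from h import *
for c in ["scene","top"]:
    P=cloud(np.load(f"c1_{c}.npz")).reshape(-1,3)
    for n,x,y,z,rad in [("red",628.5,-236.5,60,28),("blue",457.5,90.8,60,28),("yellow",635.5,93.4,55,21),("green",611.7,257,55,21),("white",479.7,-242,50,14)]:
        m=(np.hypot(P[:,0]-x,P[:,1]-y)<rad)&(abs(P[:,2]-z)<8);p=P[m]
        A=np.c_[p[:,0]-x,p[:,1]-y,np.ones(len(p))];s=np.linalg.lstsq(A,p[:,2],rcond=None)[0]
        print(c,n,len(p),"z %.1f want %d tilt %.3f"%(s[2],z,np.hypot(s[0],s[1])))
E
```

```text
scene red 483 z 60.0 want 60 tilt 0.005
scene blue 339 z 60.4 want 60 tilt 0.002
scene yellow 314 z 55.5 want 55 tilt 0.005
scene green 308 z 55.6 want 55 tilt 0.005
scene white 84 z 50.0 want 50 tilt 0.011
top red 413 z 60.4 want 60 tilt 0.003
top blue 475 z 60.1 want 60 tilt 0.003
top yellow 233 z 55.2 want 55 tilt 0.009
top green 238 z 54.7 want 55 tilt 0.021
top white 112 z 50.3 want 50 tilt 0.017
```

```bash
python3 -c "
from rig import r
print(r.get_obs()['qd'].round(3));print(r.sign_off())"
```

```text
[ 0.006 -0.006 -0.001 -0.002 -0.002 -0.003]
the job is handed in; nothing more can be done
None
```

All five lids are on the pots of their own colour, and I handed the job in at about 40 s of the 128 s allowed. `sign_off` gives no verdict, so success rests on my own last checks:

- **Height:** every lid top is within 0.6 mm of fully home in both fixed cameras.
- **Level:** fitted tilt is at most 0.021 rad, against a limit of 0.08.
- **Centring:** lid centres are within about 1.5 mm of where their pots stood at the start. I did not re-measure the pots once they were covered. The flat, full-height lids suggest they are upright and in place.
- **Release:** the arm was clear of everything and still, with the gripper open.

**Disagreements:** the two fixed cameras differed from each other by 1 to 2 mm, mostly in y. The wrist camera differed from them by 1 to 3 mm. This is within or close to the stated calibration and smaller than the lids' 4.5 mm of play.

**One mend:** the first white-lid grasp was about 4 mm high, so I reopened, lowered and gripped again. No other check failed.

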